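# Shingling a crate's rain hood

## Robot

A 6-joint arm with a two-finger parallel gripper is mounted at the origin on the work surface. World frame = base frame: x ahead of the robot, y to its left, z up, the work surface at z = 0. Lengths are in m, angles in rad, forces in N, time in s.
With the tool pointing down it reaches from about 0.375 to 0.925 m from the base axis. Payload 5.7 kg.
Tool frame: the origin (TCP) lies midway between the tips of the shut fingers; the grasp point (between the pads) lies 19 mm behind it; z points along the fingers, x is the direction in which the jaws open and shut, and the axes are right-handed (so a half turn about z gives the same grasp; the last joint's range is limited). The gripper opens to 88 mm and grips with 3 to 60 N. Pads are 20 mm wide; open, the fingers measure 115 mm over their backs; the gripper's body (75 mm by 178 mm) begins 61 mm behind the grasp point.
Start: joints at [-1.382, 0.359, 1.51, -0, 1.272, -0.115], TCP at [0.179, -0.572, 0.223] pointing down, gripper open.
Joint ranges: [-2.97, 2.97], [-1.01, 2.36], [0.21, 2.38], [-0.96, 4.11], [0.2, 2.71], [-2.98, 2.98]. Speed limits (rad/s): [2.39, 2.39, 3.14, 3.14, 3.14, 3.14].

## Interface

Orientations are given as a unit quaternion [x, y, z, w].
In Python, from bench import move_ptp, servo_line, goto_joints, move_gripper, sleep, inverse_kinematics, capture, PlanningError, close_job, spot_in, silhouettes, current_clock, current_joint_pos, current_qvel, current_joint_torque, current_position, current_orientation, current_force, current_torque, current_finger_gap gives the robot as it stands. Calls block until the motion is done:
- move_ptp(position, orientation): joint-space move of the TCP to a pose.
- servo_line(position, orientation=None, rate=0.15, contact_N=None): straight line of the TCP; orientation=None keeps the orientation; rate is the mean speed in m/s. With contact_N (N) it stops when the force on the tool has changed by that much, and returns True; else False.
- goto_joints(angles): joint-space move.
- move_gripper(opening): finger opening in m; the grip force is fixed at half the most; returns when the fingers have stopped.
- sleep(seconds).
- inverse_kinematics(position, orientation): joint angles nearest the present ones, or None.
- capture(name): name is "scene" or "top" or "wrist"; returns a dict with "image" (420x560x3 uint8, blue, green, red), "range_z" (420x560 float32, m along the optical axis (not along the pixel's ray), 0 where there is no reading), "intrinsics" (3x3 intrinsics, pixels), "R" (3x3) and "t" (3): a world point X has camera coordinates R X + t. Camera axes: x right, y down, z forward; pixel columns grow to the right and rows downward; lengths in m; the calibration is good to about 2 mm. A picture is of the moment at which its call begins.
A pose or a line that the arm cannot do raises PlanningError and nothing moves.
- close_job(): hands the job in, once; it reports no verdict.
Trained networks look in the newest picture that a camera, given by its name, has taken for a name from the list of things; names that differ only in an ending like _2 or _b are one class to them, and where a whole thing is asked for, a point or a joint stands for the part that bears it (a point fixed in the world has none). Each returns a list of dicts, best first, with "conf" (0 to 1); they miss things now and then, are a little off and sometimes report something else, mostly with a low value. They report only what shows in the picture. A call takes as long as a camera call. They do not tell look-alikes from the thing itself.
- spot_in(camera, query): "xy" ([column, row] in pixels, amid what is visible of it).
- silhouettes(camera, query): "region" (420x560 bool, what is visible of it) and "xy" ([column, row] in pixels, amid what is visible of it).
Readings, each from a call of its own:
- current_clock(): time.
- current_joint_pos(): joint angles.
- current_qvel(): joint speeds.
- current_joint_torque(): joint torques, N m.
- current_position(): TCP position.
- current_orientation(): TCP orientation.
- current_force(): force on the tool from outside, world axes, zero at the start.
- current_torque(): the same for the moment, N m.
- current_finger_gap(): finger opening in m.
Only numpy, scipy, OpenCV 4.12 (cv2) and the standard library are available. Lean on these libraries where they do the work, as an engineer would, in place of code of your own. Each camera call takes 0.05 s, during which the arm holds its last target.

## Task

Finish the little sloping roof of the rain hood: lay the two loose full-size wooden shingles on it one above the other, lengthwise up the slope and straight in line with the shingle already nailed on at the bottom. Lay the first with its lower edge on the lower dark line, so that it overlaps the nailed one, then the second with its lower edge on the upper dark line, so that it overlaps the first.

Things in the scene. Friction and masses are not known exactly. Their poses are not given: they have to be found in the camera images.
- shingle_a_center (a point): Centre (half-way up) of one of two alike loose shingles: flat plain brown wooden rectangle, 115 long (x) x 60 wide (y) x 8 mm thick (z), about 50 g, lying flat on the table; either end may go up. Wood pieces about it that are not shingles: a 28 mm wide strip, a 58 x 45 mm stub, a 40 mm thick block.
- shingle_b_center (a point): Centre of the other loose shingle, alike in all (115 x 60 x 8 mm, same axes); either may be laid first. Laid right, each rests with its lower edge on the shingle below and its upper end on the deck, 12 degrees above level (6 flatter than the deck). Wood does not slide down this slope.
- lower_line (a point): Middle of the lower dark line across the hood's plywood deck, on its bare face. x up the slope (18 degrees), y level along the line, z square out of the deck. Deck 150 wide, x -75 to 200 mm; low edge faces the robot, 42 mm high. Nailed shingle (115 x 60 x 8) at y 0, x -75 to 40, its top 12 mm out at the line, which is drawn on it too. First shingle's centre goes to x 57, y 0, z 10 mm.
- upper_line (a point): Middle of the upper dark line on the same deck, 75 mm up the slope from the lower, on the bare deck face; same axes. Once the first shingle covers its middle it still shows on both sides. The second shingle's lower edge goes here, on top of the first; its centre is then at x 57, y 0, z 10 mm of this point.
Things that resemble listed ones, but are neither listed nor needed, are in the scene too. Leave any purple look-alike of the part that bears shingle_a_center alone.

How it is judged:
By the outcome, as a careful person would: the job done as asked, in the order asked, and still so for the second after the job is handed in, with the robot touching nothing.
It also fails if it takes over 51 s, if anything falls off the work surface, if the arm or the gripper's body presses on something with over 40 N, if the wrist force passes 120 N, or if a joint passes its speed limit or range.

## Working session

There is one attempt and no reset: what is moved stays moved. The work goes in short steps, each a Python script; the robot and the scene stay as the last script left them, time stands still between calls to the robot, and variables do not carry over. Pictures are saved under pics/ and viewed, and the job is handed in when it is done.

```bash
ls; mkdir -p pics
python3 - <<'E'
from bench import *
import cv2,numpy as np
for n in ["scene","top"]:
    c=capture(n); cv2.imwrite(f"pics/{n}0.png",c["image"])
    np.savez(f"{n}0.npz",**c)
    for q in ["shingle_a_center","lower_line","upper_line"]:
        print(n,q,[(np.round(d["xy"],1),round(d["conf"],2)) for d in spot_in(n,q)])
    print(n,"sil",[(np.round(d["xy"],1),round(d["conf"],2),d["region"].sum()) for d in silhouettes(n,"shingle_a_center")])
print(current_clock())
E
```

```text
pics
scene shingle_a_center [(array([269.8, 217.6]), 0.79), (array([183.5, 148.9]), 0.67), (array([245.1, 168.2]), 0.61)]
scene lower_line [(array([380.7, 256.7]), 0.79)]
scene upper_line [(array([378.2, 254.3]), 0.93)]
scene sil [(array([270.8, 216.4]), 0.9, np.int64(780)), (array([244.7, 164.8]), 0.86, np.int64(717)), (array([179.1, 152.3]), 0.69, np.int64(671))]
top shingle_a_center [(array([300.1, 210.7]), 0.79), (array([431.9, 306.3]), 0.79), (array([341.6, 279.7]), 0.64)]
top lower_line [(array([173.1, 150.8]), 0.94)]
top upper_line [(array([173.3, 149.7]), 0.9)]
top sil [(array([301.6, 213.2]), 0.79, np.int64(1324)), (array([429.4, 305.3]), 0.78, np.int64(1529)), (array([341. , 279.9]), 0.67, np.int64(1441))]
0.5
```

View pics/scene0.png

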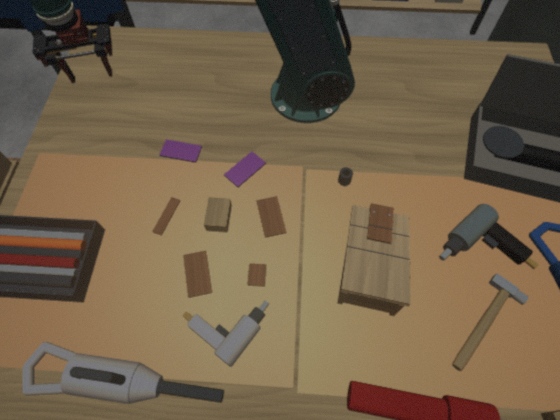

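View pics/top0.png

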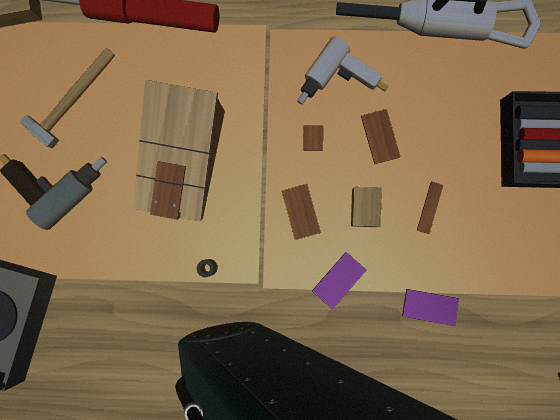

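The top view shows the full-size shingles at about (300,211) and (380,136). The strip is at (430,208), the stub at (313,138), the block at (367,207), and the hood deck with its two lines at (173,150). Next I'll measure their poses.

```bash
cat > h.py <<'E'
import numpy as np,cv2
def pts(c,uv,depth=None):
    K=c["intrinsics"];u,v=uv[:,0],uv[:,1]
    z=c["range_z"][v.astype(int),u.astype(int)] if depth is None else depth
    P=np.stack([(u-K[0,2])/K[0,0]*z,(v-K[1,2])/K[1,1]*z,z],1)
    return (P-c["t"])@c["R"]
def onplane(c,uv,n,d):  # intersect rays with n.X=d
    K=c["intrinsics"];C=-c["R"].T@c["t"]
    r=np.stack([(uv[:,0]-K[0,2])/K[0,0],(uv[:,1]-K[1,2])/K[1,1],np.ones(len(uv))],1)@c["R"]
    return C+r*((d-C@n)/(r@n))[:,None]
def shingle(c,seed,ztop=0.008,win=45):
    im=cv2.cvtColor(c["image"],cv2.COLOR_BGR2LAB).astype(float)
    u0,v0=map(int,seed)
    ref=np.median(im[v0-4:v0+5,u0-4:u0+5].reshape(-1,3),0)
    m=np.zeros(im.shape[:2],np.uint8)
    sl=np.s_[max(0,v0-win):v0+win,max(0,u0-win):u0+win]
    dd=im[sl]-ref
    m[sl]=(np.hypot(np.hypot(dd[...,1],dd[...,2]),dd[...,0]*.6)<22)
    m=cv2.morphologyEx(m,cv2.MORPH_CLOSE,np.ones((3,3)))
    _,l=cv2.connectedComponents(m); m=(l==l[v0,u0])
    return m
def rect(c,m,ztop):
    v,u=np.nonzero(m)
    # pixel corners, for outline
    P=np.concatenate([onplane(c,np.stack([u+a,v+b],1).astype(float),np.array([0,0,1.]),ztop) for a in(-.5,.5) for b in(-.5,.5)])
    (x,y),(w,h),a=cv2.minAreaRect((P[:,:2]*1000).astype(np.float32))
    if w<h: w,h=h,w;a+=90
    a=(a+90)%180-90
    return np.array([x,y,w,h,a]),P[:,:2].mean(0)*1000
E
python3 - <<'E'
import numpy as np,cv2
from h import *
for n,seeds in [("top",[(300,211),(380,136)]),("scene",[(271,216),(198,274)])]:
    c=np.load(n+"0.npz"); out=c["image"].copy()
    print(n,"cam",-c["R"].T@c["t"],c["intrinsics"][0])
    for s in seeds:
        m=shingle(c,s); out[m]=(0,255,0)
        v,u=np.nonzero(m); z=pts(c,np.stack([u,v],1))[:,2]
        r,ce=rect(c,m,0.008); print(s,m.sum(),r.round(1),ce.round(1),"z",np.median(z))
    uv=np.array([[240,200],[340,175]]) if n=="top" else np.array([[240,280],[300,300]])
    print("table z",pts(c,uv)[:,2])
    cv2.imwrite(f"pics/{n}m.png",out)
c=np.load("top0.npz")
cv2.imwrite("pics/deck.png",cv2.resize(c["image"][70:230,120:240],None,fx=4,fy=3.75,interpolation=cv2.INTER_CUBIC)[:600])
E
```

```text
top cam [ 0.38169994 -0.07868389  1.00317169] [444.65053888   0.         289.44557419]
(300, 211) 1410 [452.8 -80.1 119.   64.2  16.8] [452.5 -80. ] z 0.008831509426009724
(380, 136) 1398 [ 627.7 -256.4  119.8   65.4   16.3] [ 627.4 -256.4] z 0.008920538116472861
table z [ 0.00343945 -0.00016646]
scene cam [ 0.95240675 -0.02085368  1.00051034] [404.7975157    0.         278.07922365]
(271, 216) 864 [456.4 -81.1 123.1  65.6  17.2] [457.8 -81.1] z 0.006432511695802896
(198, 274) 1070 [ 631.  -256.8  121.5   64.8   16.5] [ 632.8 -256.6] z 0.006692556672577664
table z [-0.0009192  -0.00432574]
```

View pics/deck.png

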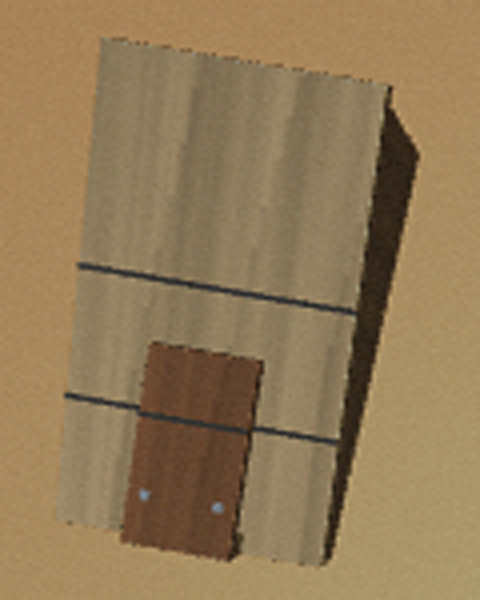

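View pics/topm.png

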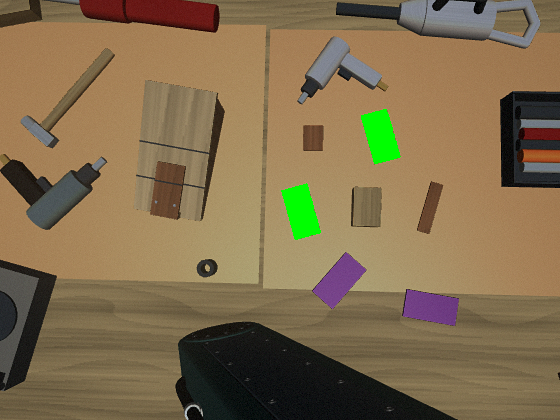

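```bash
cat >> h.py <<'E'
def fitplane(P,slope_deg=18.,it=5):
    m=np.ones(len(P),bool)
    for _ in range(it):
        ce=P[m].mean(0);_,_,V=np.linalg.svd(P[m]-ce,full_matrices=False);n=V[2]*np.sign(V[2,2])
        r=(P-ce)@n;m=abs(r)<max(0.003,2*r[m].std())
    return n,n@ce,m.mean(),r[m].std()
def linefit(c,row_range,cols,n,d,horizontal=True):
    # dark line: for each col find dark minimum centroid
    g=cv2.cvtColor(c["image"],cv2.COLOR_BGR2GRAY).astype(float);out=[]
    for u,(a,b) in cols.items():
        col=g[a:b,u];w=np.clip(np.median(col)-col-10,0,None)
        if w.sum()>20: out.append((u,(w*np.arange(a,b)).sum()/w.sum()))
    return np.array(out)
E
python3 - <<'E'
import numpy as np,cv2
from h import *
c=np.load("top0.npz")
poly=np.array([[148,86],[212,96],[203,180],[190,182],[187,166],[157,160],[152,178],[140,176]])
m=np.zeros((420,560),np.uint8);cv2.fillPoly(m,[poly],1)
v,u=np.nonzero(m);P=pts(c,np.stack([u,v],1))
n,d,f,s=fitplane(P[P[:,2]>.02]);print("deck n",n.round(4),d,f,s,"slope",np.degrees(np.arccos(n[2])),"yaw",np.degrees(np.arctan2(-n[1],-n[0])))
# scene view crop
s=np.load("scene0.npz")
cv2.imwrite("pics/deck_s.png",cv2.resize(s["image"][195:315,330:420],None,fx=5,fy=5,interpolation=cv2.INTER_CUBIC))
v,u=np.nonzero(cv2.fillPoly(np.zeros((420,560),np.uint8),[np.array([[348,245],[408,255],[408,298],[342,288]])],1));P=pts(s,np.stack([u,v],1))
n2,d2,f,q=fitplane(P[P[:,2]>.02]);print("deck n",n2.round(4),d2,f,q,"slope",np.degrees(np.arccos(n2[2])),"yaw",np.degrees(np.arctan2(-n2[1],-n2[0])))
E
```

```text
deck n [-0.3049  0.0494  0.9511] -0.08157037915435018 0.9314600341750522 0.0013870465316965287 slope 17.993725237430702 yaw -9.210215953241493
deck n [-0.3063  0.0499  0.9506] -0.0850227261204246 0.976148719747457 0.0012232562210069263 slope 18.078667110640996 yaw -9.251166418598066
```

View pics/deck_s.png

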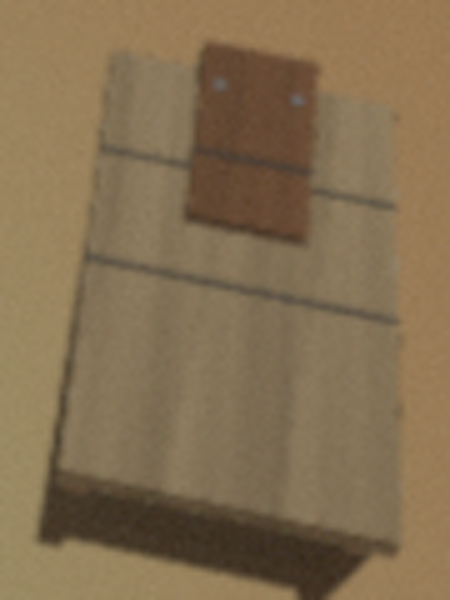

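```bash
cat >> h.py <<'E'
from scipy.spatial.transform import Rotation as Rn
def ori(yaw_deg,pitch_deg=0,s=1):
    """long axis of shingle at yaw, rising by pitch; jaws across"""
    a=np.radians(yaw_deg);p=np.radians(pitch_deg)
    L=np.array([np.cos(a)*np.cos(p),np.sin(a)*np.cos(p),np.sin(p)])
    W=np.array([-np.sin(a),np.cos(a),0]);N=np.cross(L,W)
    z=-N;x=s*W;y=np.cross(z,x)
    return Rn.from_matrix(np.stack([x,y,z],1)).as_quat()
E
python3 - <<'E'
from bench import *
from h import *
print(Rn.from_quat(current_orientation()).as_matrix().round(2))
for s in (1,-1):
    for p,y,pi in [((.4528,-.080,.25),16.8,0),((.4528,-.080,.002),16.8,0),((.628,-.256,.02),16.5,0),((.55,.2,.12),-9.2,12),((.65,.18,.12),-9.2,12)]:
        j=inverse_kinematics(list(p),list(ori(y,pi,s))); print(s,p,None if j is None else np.round(j,2))
E
```

```text
[[ 0.3  -0.95 -0.  ]
 [-0.95 -0.3   0.  ]
 [-0.   -0.   -1.  ]]
1 (0.4528, -0.08, 0.25) [-0.33  0.13  1.76 -0.    1.25 -2.19]
1 (0.4528, -0.08, 0.002) [-0.33  0.5   2.02 -0.    0.62 -2.19]
1 (0.628, -0.256, 0.02) [-0.49  0.68  1.5  -0.    0.96 -2.35]
1 (0.55, 0.2, 0.12) [ 0.29  0.37  1.81 -0.13  0.77 -1.03]
1 (0.65, 0.18, 0.12) [ 0.21  0.48  1.62 -0.1   0.85 -1.14]
-1 (0.4528, -0.08, 0.25) [-0.33  0.13  1.76 -0.    1.25  0.95]
-1 (0.4528, -0.08, 0.002) [-0.33  0.5   2.02 -0.    0.62  0.95]
-1 (0.628, -0.256, 0.02) [-0.49  0.68  1.5  -0.    0.96  0.79]
-1 (0.55, 0.2, 0.12) [ 0.29  0.37  1.81 -0.13  0.77  2.11]
-1 (0.65, 0.18, 0.12) [ 0.21  0.48  1.62 -0.1   0.85  2.  ]
```

Run:
```python
from bench import *
from h import *
move_ptp([.60,.20,.36],list(ori(-9.2,0,-1)))
c=capture("wrist");np.savez("wd.npz",**c);cv2.imwrite("pics/wd.png",c["image"])
print("cam",-c["R"].T@c["t"],c["R"][2],c["intrinsics"][0],current_clock())
move_ptp([.455,-.08,.25],list(ori(16.8,0,-1)))
c=capture("wrist");np.savez("ws.npz",**c);cv2.imwrite("pics/ws.png",c["image"])
print("cam",-c["R"].T@c["t"],c["R"][2],current_clock(),current_force())
```

```text
cam [0.66959641 0.18742878 0.52175811] [-0.25865736  0.0418998  -0.96505999] [377.52328553   0.         280.86443334] 3.6667
cam [ 0.52297537 -0.05969976  0.41253837] [-0.24949579 -0.07551261 -0.96542721] 4.9833 [-0.2940279   0.28400209 -0.00797726]
```

View pics/wd.png

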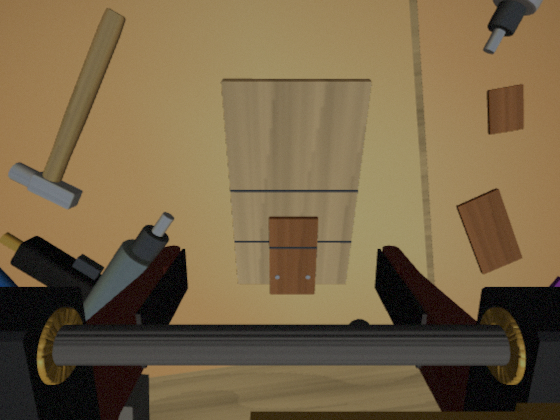

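View pics/ws.png

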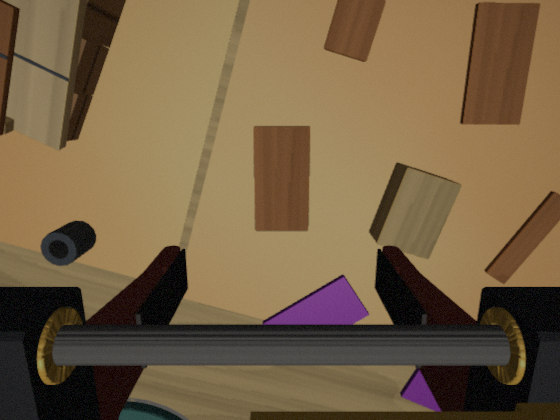

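The wrist view of the deck shows the upper line at row 190, the lower line at row 242, and the nailed shingle at columns 269–317. The second wrist view shows shingle 1 at (281,178) and shingle 2 at (500,63). Now I'll turn these into poses.

```bash
cat > meas.py <<'E'
from h import *
c=np.load("ws.npz")
for s in [(281,178),(500,63)]:
    m=shingle(c,s,win=75);r,ce=rect(c,m,.008);v,u=np.nonzero(m);print(s,m.sum(),r.round(1),ce.round(1),"z",np.median(pts(c,np.stack([u,v],1))[:,2]).round(4))
print("tablez",pts(c,np.array([[230,200],[340,180],[350,110]]))[:,2])
def deck(c,poly,lower_pts,upper_pts):
    v,u=np.nonzero(cv2.fillPoly(np.zeros((420,560),np.uint8),[np.array(poly)],1));P=pts(c,np.stack([u,v],1))
    n,d,f,q=fitplane(P[P[:,2]>.02]);yaw=np.degrees(np.arctan2(-n[1],-n[0]))
    print("plane",n.round(4),"d",round(d,4),"slope",np.degrees(np.arccos(n[2])).round(2),"yaw",yaw.round(2),"z@(.6,.2)",((d-n[0]*.6-n[1]*.2)/n[2]).round(4))
    return n,d
def report(c,n,d,yaw,**uv):
    a=np.radians(yaw);t=np.radians(18);X=np.array([np.cos(a)*np.cos(t),np.sin(a)*np.cos(t),np.sin(t)]);Y=np.array([-np.sin(a),np.cos(a),0])
    for k,p in uv.items():
        h=.012 if k.startswith('n') else 0.
        P=onplane(c,np.array(p,float),n,d+h);f=np.polyfit(P@Y,P@X,1) if k[0]!='e' else (0,0)
        print(k,P.mean(0).round(4),"s,y:",(P@X).mean().round(4),(P@Y).mean().round(4),"rng y",(P@Y).min().round(4),(P@Y).max().round(4),"skew deg",np.degrees(f[0]).round(2))
E
python3 - <<'E'
from meas import *
c=np.load("wd.npz");g=cv2.cvtColor(c["image"],cv2.COLOR_BGR2GRAY).astype(float)
n,d=deck(c,[(228,85),(364,85),(348,275),(322,275),(322,212),(265,212),(265,275),(240,275)],0,0)
def dark(c0,c1,r):
    o=[]
    for u in range(c0,c1):
        col=g[r-6:r+7,u];w=np.clip(np.median(col)-15-col,0,None)
        if w.sum()>10:o.append((u,(w*np.arange(r-6,r+7)).sum()/w.sum()))
    return o
low=dark(238,263,242)+dark(323,348,242);up=dark(234,355,190);nl=dark(273,314,247)
print(len(low),len(up),len(nl))
# nailed shingle edges near line and deck edges
m=shingle(c,(293,232),win=60); 
def edges(r0,r1):
    L=[];R=[]
    for r in range(r0,r1):
        us=np.nonzero(m[r])[0]
        if len(us): L.append((us[0]-.5,r));R.append((us[-1]+.5,r))
    return L,R
L,R=edges(222,290)
a=np.radians(-9.2)
for yaw in (-9.2,):
    report(c,n,d,yaw,low=low,up=up,nl=nl)
Y=np.array([-np.sin(a),np.cos(a),0]);Xh=np.array([np.cos(a),np.sin(a),0])
# nailed top plane: tilt 12 deg; through line at +12mm
lm=onplane(c,np.array(low),n,d).mean(0)
t=np.radians(12);N=np.array([-np.sin(t)*np.cos(a),-np.sin(t)*np.sin(a),np.cos(t)]);D=N@(lm+.012*n)
for nm,E in(("L",L),("R",R)):
    P=onplane(c,np.array(E),N,D);f=np.polyfit(P@Xh,P@Y,1);print(nm,"y",np.median(P@Y).round(4),"skew",np.degrees(f[0]).round(2),"x rng",(P@Xh).min().round(4),(P@Xh).max().round(4))
rows=np.nonzero(m)[0];print(rows.min(),rows.max())
E
```

```text
(281, 178) 5769 [452.3 -81.8 115.5  60.8  16.8] [454.2 -81.3] z 0.008
(500, 63) 7779 [ 627.3 -256.9  117.7   65.2   16.2] [ 629.  -256.3] z 0.0079
tablez [0.00057775 0.00018849 0.00032224]
plane [-0.3042  0.0508  0.9512] d -0.0815 slope 17.96 yaw -9.48 z@(.6,.2) 0.0955
50 121 39
low [0.5054 0.199  0.0653] s,y: 0.4644 0.2773 rng y 0.2075 0.3471 skew deg 0.12
up [0.5758 0.187  0.0884] s,y: 0.5394 0.2766 rng y 0.2063 0.3469 skew deg 0.1
nl [0.5018 0.1998 0.0767] s,y: 0.4644 0.2775 rng y 0.2519 0.302 skew deg 0.09
L y 0.3083 skew 2.75 x rng 0.399 0.4987
R y 0.2474 skew -3.49 x rng 0.3988 0.4986
215 291
```

Run:
```python
from bench import *
from h import *
q=list(ori(16.8,0,-1))
p=[.4525,-.0815]
move_ptp(p+[.06],q)
print(servo_line(p+[.002],None,0.06,contact_N=5),current_position(),current_force())
move_gripper(0.04)
print("gap",current_finger_gap(),current_position())
servo_line(p+[.15],None,0.15)
print("gap",current_finger_gap(),current_clock())
c=capture("wrist");np.savez("wg1.npz",**c);cv2.imwrite("pics/wg1.png",c["image"])
```

```text
False [ 0.45276044 -0.08160795  0.00220573] [-0.41393982  1.51023461 -0.21702911]
gap 0.05973093181961912 [ 0.4526073  -0.08153648  0.00214413]
gap 0.05947907959600234 8.5667
```

View pics/wg1.png

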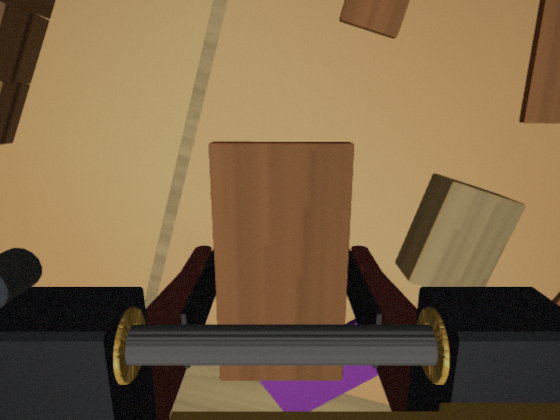

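The shingle is held, its far edge at row 142 and near edge at row 381. Next I measure its offset in the hand.

```bash
cat > inhand.py <<'E'
from bench import *
from h import *
def inhand(c,pos,quat,rows=(142,381)):
    R=Rn.from_quat(quat).as_matrix()
    v,u=np.mgrid[155:310:3,235:330:3];P=pts(c,np.stack([u.ravel(),v.ravel()],1))
    T=(P-pos)@R  # tool frame
    A=np.c_[T[:,1],T[:,0],np.ones(len(T))];k=np.linalg.lstsq(A,T[:,2],rcond=None)[0]
    print("top surf in tool: slope y deg",np.degrees(np.arctan(k[0])).round(2),"slope x",np.degrees(np.arctan(k[1])).round(2),"z0 mm",(k[2]*1e3).round(2))
    g=cv2.cvtColor(c["image"],cv2.COLOR_BGR2GRAY).astype(int)
    n=R[:,2];d=n@pos+k[2]
    for r in rows:
        E=onplane(c,np.array([[250.,r],[280,r],[310,r]]),n,d);T=(E-pos)@R;print(r,"edge tool xyz mm",(T*1e3).round(1).tolist())
    print(g[136:150,280],g[374:388,250])
E
python3 - <<'E'
from inhand import *
c=np.load("wg1.npz");inhand(c,np.array(current_position()),current_orientation(),rows=(142,143,380,381))
print(current_position())
E
```

```text
top surf in tool: slope y deg 4.48 slope x -0.01 z0 mm -5.15
142 edge tool xyz mm [[-12.6, -57.2, -5.2], [-0.3, -57.1, -5.2], [12.1, -57.1, -5.2]]
143 edge tool xyz mm [[-12.6, -56.7, -5.2], [-0.3, -56.7, -5.2], [12.1, -56.7, -5.2]]
380 edge tool xyz mm [[-15.2, 58.0, -5.2], [-0.5, 58.0, -5.2], [14.2, 58.0, -5.2]]
381 edge tool xyz mm [[-15.2, 58.6, -5.2], [-0.5, 58.6, -5.2], [14.3, 58.6, -5.2]]
[157 158 157 157 156 142  47  75  89  92  94  91  92  95] [ 91  91  83  88  85  87  99 122 122 124 127 129 131 131]
[ 0.45169586 -0.08124652  0.14910359]
```

Run:
```python
from inhand import *
c=np.load("wg1.npz");pos=np.array(current_position());R=Rn.from_quat(current_orientation()).as_matrix()
for r in (144,148,160,180,200,240,280,310,360,370,377):
    u=np.arange(240,325);T=(pts(c,np.stack([u,np.full_like(u,r)],1))-pos)@R
    row=c["image"][r].astype(int).sum(1)
    m=np.abs(c["range_z"][r]-np.median(c["range_z"][r,240:325]))<.006
    us=np.nonzero(m)[0]
    print(r,"tool y,z",np.median(T[:,1:],0).round(4),"range",np.median(c["range_z"][r,240:325]).round(4),us.min(),us.max())
# table check
for uv in [(180,100),(480,80),(300,100),(120,200),(440,130)]:
    print(uv,pts(c,np.array([uv])).round(4))
```

```text
144 tool y,z [-0.0564 -0.0058] range 0.1545 209 353
148 tool y,z [-0.0548 -0.0058] range 0.155 208 353
160 tool y,z [-0.0499 -0.006 ] range 0.156 209 352
180 tool y,z [-0.0415 -0.0059] range 0.1583 210 351
200 tool y,z [-0.0328 -0.0059] range 0.1606 211 350
240 tool y,z [-0.0149 -0.0061] range 0.1651 213 348
280 tool y,z [ 0.0042 -0.0059] range 0.1702 213 348
310 tool y,z [ 0.0193 -0.0059] range 0.1742 216 345
360 tool y,z [-0.0225 -0.098 ] range 0.0744 16 503
370 tool y,z [ 0.0516 -0.0061] range 0.1825 219 341
377 tool y,z [ 0.0557 -0.0059] range 0.1837 220 341
(180, 100) [[ 5.022e-01  1.740e-02 -1.000e-04]]
(480, 80) [[ 5.842e-01 -2.034e-01  1.000e-04]]
(300, 100) [[ 0.5295 -0.0735  0.0017]]
(120, 200) [[0.4085 0.0477 0.0012]]
(440, 130) [[ 0.5399 -0.1884  0.0006]]
```

```bash
cat > place.py <<'E'
from inhand import *
YAW=-9.35
a=np.radians(YAW);t=np.radians(18);p=np.radians(12)
X=np.array([np.cos(a)*np.cos(t),np.sin(a)*np.cos(t),np.sin(t)]);Y=np.array([-np.sin(a),np.cos(a),0]);Z=np.cross(X,Y)
L=np.array([np.cos(a)*np.cos(p),np.sin(a)*np.cos(p),np.sin(p)]);N=np.cross(L,Y)
low=np.array([.5054,.199,.0653])+.0005*Y
def place(base,offL,bot=.0021,corr=np.zeros(3)):
    T=base+.057*X+.010*Z+offL*L+(bot-.004)*N+corr
    q=list(ori(YAW,12,-1));up=np.array([0,0,1.])
    print("target",T.round(4))
    move_ptp(list(T+.06*up),q);sleep(.2)
    servo_line(list(T+.006*up),None,0.1);sleep(.2)
    f0=np.array(current_force());print("pos err above",(np.array(current_position())-T).round(4))
    hit=servo_line(list(T-.003*up),None,0.015,contact_N=3)
    print("hit",hit,"err mm",((np.array(current_position())-T)*1e3).round(2),"dF",(np.array(current_force())-f0).round(2),current_clock())
    return T
def release(T):
    q=list(ori(YAW,12,-1))
    move_gripper(.075);sleep(.1)
    servo_line(list(np.array(current_position())+.08*N),None,0.15)
E
python3 - <<'E'
from place import *
T=place(low,.0005);np.save("T1.npy",T)
c=capture("wrist");np.savez("wp1.npz",**c);cv2.imwrite("pics/wp1.png",c["image"])
E
```

```text
target [0.5568 0.191  0.0907]
pos err above [0.0006 0.0002 0.0068]
hit True err mm [ 0.08  0.04 -0.21] dF [-0.62  0.12  4.45] 11.2917
```

View pics/wp1.png

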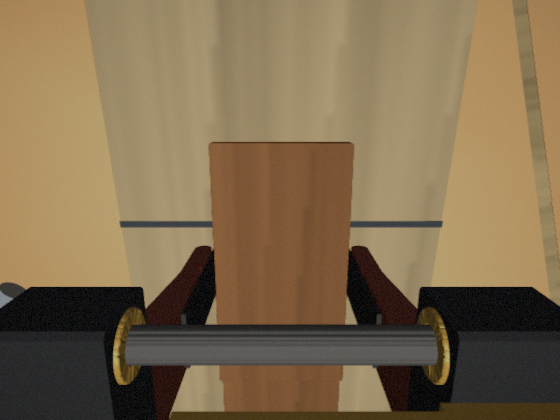

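Contact came within 0.2 mm of the expected height. The shingle (columns 210–353) is centred on the upper line (columns 121–441) and parallel with it. I'll release it and check from above.

Run:
```python
from place import *
release(np.load("T1.npy"))
move_ptp([.60,.20,.36],list(ori(-9.2,0,-1)))
c=capture("wrist");np.savez("wd2.npz",**c);cv2.imwrite("pics/wd2.png",c["image"])
print(current_clock())
move_ptp([.6,-.245,.25],list(ori(16.4,0,-1)));sleep(.2)
c=capture("wrist");np.savez("ws2.npz",**c);cv2.imwrite("pics/ws2.png",c["image"])
print(current_clock())
```

```text
13.475
15.4
```

View pics/wd2.png

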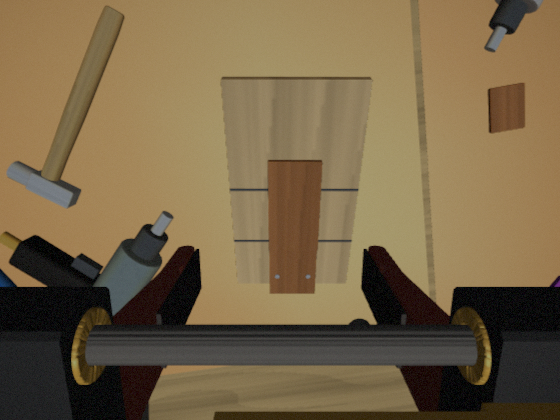

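View pics/ws2.png

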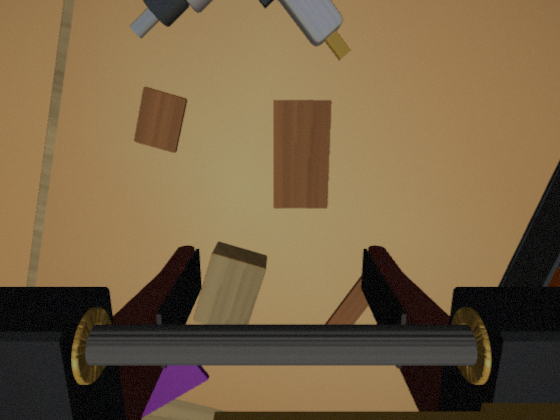

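The first shingle lies in line (columns 268–321) with its top edge at row 160. The second shingle is at (302,154).

Run:
```python
from place import *
from meas import *
c=np.load("wd2.npz");n=Z;d=Z@low
cv2.imwrite("pics/wd2z.png",cv2.resize(c["image"][150:305,220:370],None,fx=5,fy=3.8,interpolation=cv2.INTER_CUBIC))
g=cv2.cvtColor(c["image"],cv2.COLOR_BGR2GRAY).astype(int);print(g[154:166,294],g[165,262:274],g[165,314:328])
# expected top edge pixels of perfectly placed first shingle, lower edge too
K=c["intrinsics"]
def proj(P): q=c["R"]@P+c["t"];return (K@q/q[2])[:2]
C=low+.057*X+.010*Z
for l in(-.0575,.0575):
  for w in(.03,-.03): print("expected corner",proj(C+l*L+w*Y+.004*N).round(1))
c=np.load("ws2.npz");m=shingle(c,(302,154),win=75);r,ce=rect(c,m,.008);print(r.round(1),ce)
```

```text
(281, 178) 5769 [452.3 -81.8 115.5  60.8  16.8] [454.2 -81.3] z 0.008
(500, 63) 7779 [ 627.3 -256.9  117.7   65.2   16.2] [ 629.  -256.3] z 0.0079
tablez [0.00057775 0.00018849 0.00032224]
[129 130 128 128 128 116  56  52  78  79  82  83] [133 136 135 131 131 112  91  88  89  90  87  90] [ 79  75  81  78  77  78  80  84 116 125 123 124 123 120]
expected corner [268.1 250.2]
expected corner [316.9 250.2]
expected corner [266.6 161.5]
expected corner [321.7 161.5]
[ 627.3 -258.7  115.9   60.8   16.1] [ 629.93633626 -258.13942589]
```

View pics/wd2z.png

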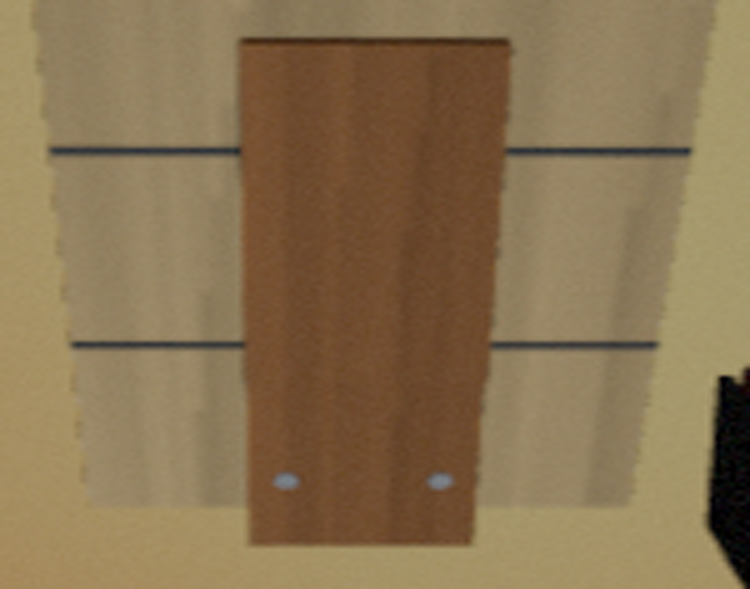

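Run:
```python
from inhand import *
q=list(ori(16.2,0,-1));p=[.6275,-.2578]
move_gripper(.088)
move_ptp(p+[.06],q)
print(servo_line(p+[.002],None,0.06,contact_N=5),current_position())
move_gripper(0.04);print("gap",current_finger_gap())
servo_line(p+[.15],None,0.15);sleep(.2)
c=capture("wrist");np.savez("wg2.npz",**c);cv2.imwrite("pics/wg2.png",c["image"])
print("gap",current_finger_gap(),current_clock())
pos=np.array(current_position());inhand(c,pos,current_orientation(),rows=(141,142,143,144,378,380,382))
R=Rn.from_quat(current_orientation()).as_matrix()
for r in (160,240,280,310,370):
    u=np.arange(240,325);T=(pts(c,np.stack([u,np.full_like(u,r)],1))-pos)@R;print(r,np.median(T[:,1:],0).round(4))
```

```text
False [ 0.62786414 -0.2579724   0.00239404]
gap 0.059770752421795525
gap 0.059494019780635565 19.6833
top surf in tool: slope y deg 3.22 slope x -0.13 z0 mm -4.97
141 edge tool xyz mm [[-12.7, -57.4, -5.0], [-0.4, -57.4, -5.0], [11.9, -57.4, -5.0]]
142 edge tool xyz mm [[-12.7, -57.0, -5.0], [-0.4, -57.0, -5.0], [11.9, -57.0, -5.0]]
143 edge tool xyz mm [[-12.7, -56.6, -5.0], [-0.4, -56.6, -5.0], [11.9, -56.6, -5.0]]
144 edge tool xyz mm [[-12.7, -56.2, -5.0], [-0.4, -56.2, -5.0], [11.9, -56.1, -5.0]]
378 edge tool xyz mm [[-15.3, 56.9, -5.0], [-0.6, 56.9, -5.0], [14.1, 56.9, -5.0]]
380 edge tool xyz mm [[-15.3, 58.1, -5.0], [-0.6, 58.1, -5.0], [14.1, 58.1, -5.0]]
382 edge tool xyz mm [[-15.3, 59.2, -5.0], [-0.6, 59.2, -5.0], [14.1, 59.2, -5.0]]
[157 156 156 155 142  67  62  89  88  94  91  87  90  90] [ 86  84  87  87  87  98 126 144 145 143 144 145 143 146]
160 [-0.0497 -0.0055]
240 [-0.0147 -0.0057]
280 [ 0.0044 -0.0056]
310 [ 0.0196 -0.0055]
370 [ 0.0518 -0.0056]
```

View pics/wg2.png

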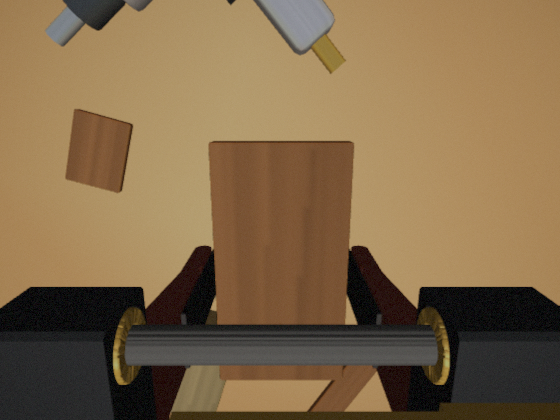

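The second shingle is held centred and flat. Now I'll place it on the upper line.

Run:
```python
from place import *
move_ptp([.63,-.0,.25],list(ori(0,0,-1)))
T=place(low+.075*X,.0,bot=.0023);np.save("T2.npy",T)
c=capture("wrist");np.savez("wp2.npz",**c);cv2.imwrite("pics/wp2.png",c["image"])
```

```text
target [0.6267 0.1795 0.1139]
pos err above [0.0006 0.0002 0.0069]
hit True err mm [ 0.04 -0.01 -0.52] dF [-1.55 -0.1   4.52] 23.125
```

View pics/wp2.png

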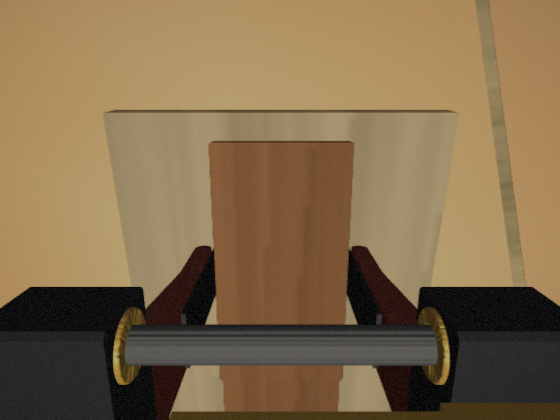

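It touches at the expected height and sits square with the deck's top edge (row 112). I'll release it, back off and check.

Run:
```python
from place import *
release(np.load("T2.npy"))
move_ptp([.56,.20,.36],list(ori(-9.2,0,-1)));sleep(.4)
c=capture("wrist");np.savez("wd3.npz",**c);cv2.imwrite("pics/wd3.png",c["image"])
move_ptp([.5,-.3,.36],list(ori(0,0,-1)));sleep(.3)
for nme in("top","scene"):
    t=capture(nme);np.savez(nme+"3.npz",**t)
    cr=t["image"][70:230,120:240] if nme=="top" else t["image"][195:315,330:420]
    cv2.imwrite(f"pics/{nme}3.png",cv2.resize(cr,None,fx=4.5,fy=3.7 if nme=="top" else 4.5,interpolation=cv2.INTER_CUBIC))
print(current_clock())
s=.0575
for nme in("wd3","top3","scene3"):
    c=np.load(nme+".npz");K=c["intrinsics"]
    for nm,b in(("first",low),("second",low+.075*X)):
        C=b+.057*X+.010*Z
        q=[c["R"]@(C+l*L+w*Y+.004*N)+c["t"] for l,w in((-s,.03),(-s,-.03),(s,-.03),(s,.03))]
        print(nme,nm,[(K@p/p[2])[:2].round(1).tolist() for p in q])
c=np.load("wd3.npz")
def proj(P): q=c["R"]@P+c["t"];return (c["intrinsics"]@q/q[2])[:2]
im=c["image"].copy();im=cv2.resize(im[60:330,190:400],None,fx=2.2,fy=2.2,interpolation=cv2.INTER_CUBIC);cv2.imwrite("pics/wd3z.png",im)
# depth across slope: profile of out-of-deck height along y=0
for x in range(-60,200,10):
    u=proj(low+x/1e3*X+.012*Z);P=pts(c,np.round(u)[None])[0];print(x,((P-low)@np.stack([X,Y,Z],1)*1e3).round(1),end=" ")
```

```text
27.85
wd3 first [[263.0, 220.0], [312.7, 220.0], [317.0, 125.4], [260.8, 125.3]]
wd3 second [[261.3, 163.7], [316.0, 163.8], [321.3, 50.1], [258.7, 50.0]]
top3 first [[153.4, 180.6], [181.3, 185.8], [189.4, 131.0], [161.1, 125.9]]
top3 second [[157.0, 145.3], [185.4, 150.5], [193.7, 94.0], [164.9, 88.8]]
scene3 first [[393.1, 226.2], [369.1, 221.3], [365.1, 259.3], [391.0, 264.8]]
scene3 second [[392.6, 248.7], [367.2, 243.4], [362.8, 285.4], [390.3, 291.5]]
-60 [-54.3   0.4  18.1] -50 [-45.7   0.5  16.5] -40 [-36.    0.6  16.5] -30 [-26.7   0.7  16.3] -20 [-18.1  -0.5  15.2] -10 [-9.  -0.4 13.2] 0 [ 5.8 -0.1 19.6] 10 [14.1 -0.  19.3] 20 [23.2  0.1 18. ] 30 [34.   0.2 17.8] 40 [41.8  0.2 15.1] 50 [52.2  0.4 14.9] 60 [60.7  0.4 14.1] 70 [69.8  0.5 12.1] 80 [82.7 -0.3 18.8] 90 [93.3 -0.2 18.8] 100 [ 1.013e+02 -1.000e-01  1.600e+01] 110 [111.2   0.   15.7] 120 [1.21e+02 1.00e-01 1.55e+01] 130 [131.    0.3  13.7] 140 [140.2   0.4  13.3] 150 [150.2   0.5  12.8] 160 [159.6  -0.4  11.4] 170 [170.   -0.3  10.8] 180 [178.7  -0.2   7.9] 190 [188.1  -0.2  -0.6]
```

View pics/wd3z.png

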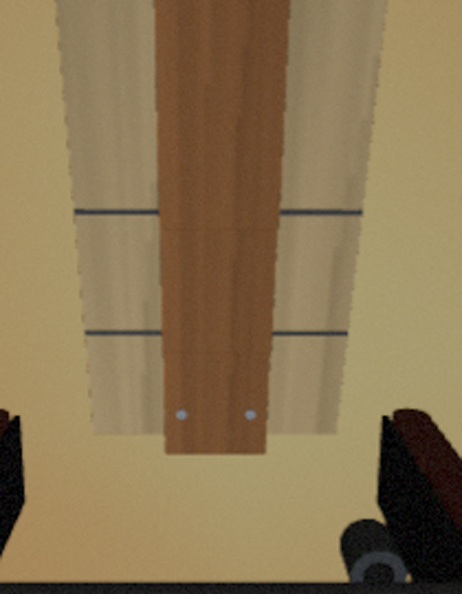

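View pics/top3.png

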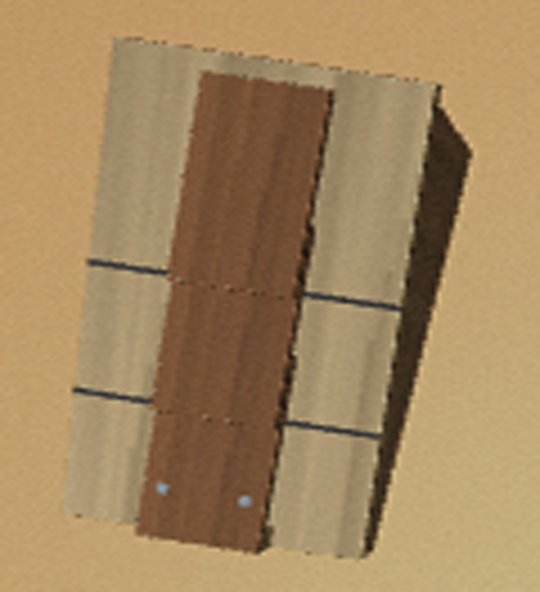

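View pics/scene3.png

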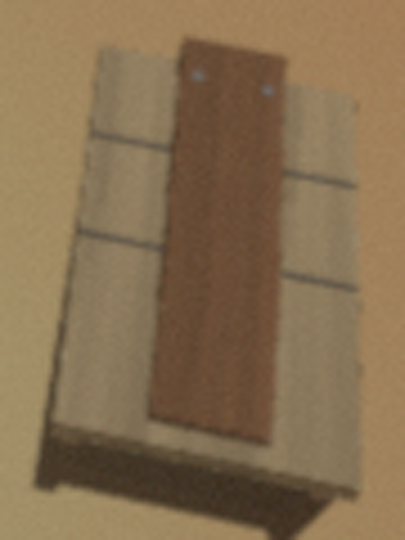

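In all three views both lower edges sit on their lines. In the wrist picture they are at rows 220 and 164, against predicted rows 220.0 and 163.7. The row of shingles is straight, and the depth profile steps up close to each line. I'm handing in.

Run:
```python
from bench import *
print(current_clock()); close_job()
```

```text
27.85
the job is handed in; nothing more can be done
```

I laid both full-size shingles on the rain hood in the order asked and handed the job in at 27.9 s with the arm clear. The first has its lower edge on the lower dark line and overlaps the nailed shingle. The second has its lower edge on the upper line and overlaps the first.

- **Placing:** each shingle touched down within about 0.5 mm of the expected height, with about 4.5 N of contact force.
- **Lower edges:** in the last wrist picture they are at rows 220 and 164, against predicted rows 220.0 and 163.7. They show only as faint seams there, so I judged those rows by eye.
- **In line:** the top and scene pictures show the three shingles in one straight line, centred on the deck.
- **Depth:** the surface steps up near both lines (first higher reading at about 6 and 83 mm up the slope, for lines at 0 and 75 mm, read every 10 mm). The height readings are noisy by 1–2 mm.
- **Disagreements:** the cameras differed by up to about 4 mm on positions before the grasps, so I relied on the wrist camera. A first check of each held shingle suggested it was tilted 3–4°; this came from gripper parts in the sample, and a second check showed both flat.

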